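# Roll a round bar into a V-block and set it against the stop

### The job

Roll the round metal bar along the bench by pushing its side with the fingertips, up the V-block's ramp and into its groove; then push the bar endways along the groove until it rests against the stop plate. Do not grasp or lift the bar at any time, and leave the other things on the bench where they stand.

Things in the scene. Friction and masses are not known exactly. Their poses are not given: they have to be found in the camera images.
- bar: smooth plain round titanium bar, diameter 25, length 110 mm, 0.24 kg, lying on the bench right of the V-block, on its ramp side. Origin at its middle (12.5 mm above the bench); x along its length (ends at -55 and +55 mm); y and z turn as it rolls. Friction about 0.25; it rolls straight across its own length, so a bar lying askew drifts endways. Its far end starts 17 to 26 mm short of the stop plate's inner face, measured along the groove
- vblock: low steel V-block fixed to the bench, x = -55 to +52 mm. Origin on the bench under the groove's middle; x along the groove, away from the robot; y to the left; z up. 90 degree groove, faces meet at y = 0; the seated bar's middle is at y = 0, z = 14.7 mm. Behind it a 45 degree face rises to a flat top 24 mm high (y = 27 to 43 mm, 3 mm screw heads). Near end of the groove is open
- ramp_foot (a point): middle of the foot of the V-block's ramp, on the bench, at y = -65 mm in the V-block's frame. From here the ramp climbs evenly, as wide as the block, to the groove's crest, 8.5 mm high at y = -11.5 mm
- stop_face (a point): inner face of the upright aluminium stop plate that closes the groove's far end, at x = +52, y = 0, z = 15 mm in the V-block's frame. The plate is 8 mm thick, 34 mm high, spans y = -14 to +43 mm. With the bar against it the bar's middle is at x = -3 mm and its near end stands 3 mm out of the block. To enter the groove the bar must lie short of the plate
- cast_tan: tan plaster dental cast, 54x58x34 mm, towards the back at the right; not to be moved. Origin under its middle.
- cast_white: white plaster dental cast, 55x60x31 mm, towards the back; not to be moved. Origin under its middle.
- mix_cup: pale mixing cup, 52 mm wide, 50 mm high, front left; not to be moved. Origin under its middle.
- chuck: small steel handpiece chuck lying down, 12x40x11 mm, left of the V-block; not to be moved. Origin under its middle.
- plaster_lump: rough white plaster offcut, 30x40x22 mm, behind (left of) the V-block; not to be moved. Origin under its middle.
Mind the look-alikes: they are no part of the job. Leave any turquoise look-alike of the bar alone.

How it is judged:
By the outcome, as a careful person would: the job done as asked, in the order asked, and still so for the second after the job is handed in, with the robot touching nothing.
It also fails if it takes over 48 s, if anything falls off the work surface, if the arm or the gripper's body presses on something with over 40 N, if the wrist force passes 120 N, or if a joint passes its speed limit or range.

### The arm

A 6-joint arm with a two-finger parallel gripper is mounted at the origin on a cart in front of the work surface, level with it; the furniture and walls round the work are solid. World frame = base frame: x ahead of the robot, y to its left, z up, the work surface at z = 0. Lengths are in mm, angles in degrees, forces in N, time in s.
With the tool pointing down it reaches from about 250 to 775 mm from the base axis. Payload 4 kg.
Tool frame: the origin (TCP) lies between the finger pads; the fingertips stand ahead of it and the grasp point (between the pads) lies 8 mm behind it (finger_overhang is the z of the fingertips in the tool frame, in mm); z points along the fingers, y is the direction in which the jaws open and shut (so a half turn about z gives the same grasp; the last joint's range is limited). The gripper opens to 94 mm and grips with 3 to 60 N. Pads are 16 mm wide; open, the fingers measure 119 mm over their backs; the gripper's body (75 mm by 177 mm) begins 78 mm behind the grasp point.
Start: joints at [-5.907, 4.996, 78.535, -0, 96.463, -5.907], TCP at [550.02, -0.007, 188.206] pointing down, gripper open.
Joint ranges: [-177.83, 177.83], [-43.37, 116.18], [15.69, 146.23], [-61.86, 241.86], [9.47, 152.12], [-147.06, 147.06]. Speed limits (degrees/s): [159.86, 159.86, 180, 180, 180, 180].

### API

Orientations are given as [roll, pitch, yaw] about the fixed x, y, z axes, in that order (R = Rz(yaw) Ry(pitch) Rx(roll)).
In Python, from station import * gives the robot as it stands.
- The arm moves only by the shell command python3 -m handwheel 'ROWS' [FORCE]. ROWS is JSON, one flat list of numbers, 7 for each row, row after row: the shift along the tool's x, y, z in cm, then the turn, a rotation vector about the tool's x, y, z in rad, then the opening, from -1 (shut) to 1 (fully open). In form: [tx, ty, tz, rx, ry, rz, claw, tx, ty, tz, rx, ry, rz, claw, ...]. A call has 1 to 8 rows; each row is the pose to reach, as a shift and turn from the pose commanded when the call began, along the tool's axes at that moment; what a row does not reach only later rows make up. A row lasts 1/10 s, in which the tool goes at most 50 mm and 8.59 degrees, less where a joint would pass 70% of its speed; a pose out of reach is approached as far as the arm can. A call with a gripper value outside its range is refused whole. The fingers move at their own pace and stop on an object; FORCE is the grip in N (left out, the last holds). Time passes only in rows, so rows that repeat a pose let the fingers close. It gives the time, the measured TCP pose, the force and the opening at its end, in the units of the state.
- sense(): the state, without advancing time (a new reading comes with each control period).
- get_image(name): name is "scene" or "side" or "wrist"; returns a dict with "frame" (480x640x3 uint8, red, green, blue), "range_z" (480x640 float32, mm along the optical axis (not along the pixel's ray), 0 where there is no reading), "camera_matrix" (3x3 intrinsics, pixels), "R" (3x3) and "t" (3): a world point X has camera coordinates R X + t. Camera axes: x right, y down, z forward; pixel columns grow to the right and rows downward; lengths in mm; the calibration is good to about 2 mm. The wrist camera is an equidistant fisheye: a pixel r from the principal point sees the ray r / f radians off the axis. A picture is of the moment at which its call begins.
- close_job(): hands the job in, once; it reports no verdict.
The state is a dict: "time": time; "q": joint angles; "dq": joint speeds; "joint_torque": joint torques, N m; "eef_pos": TCP position; "tcp_rot": TCP orientation; "wrist_force": force on the tool from outside, world axes, zero at the start; "wrist_torque": the same for the moment, N m; "opening": finger opening in mm.
Only numpy, scipy, OpenCV 4.12 (cv2) and the standard library are available. Lean on these libraries where they do the work, as an engineer would, in place of code of your own. Each camera call takes 0.05 s, during which the arm holds its last target.

## Working session

There is one attempt and no reset: what is moved stays moved. The work goes in short steps, Python scripts to look and compute and a shell command to move; the robot and the scene stay as the last step left them, time stands still between calls to the robot, and variables do not carry over. Pictures are saved under pics/ and viewed, and the job is handed in when it is done.

```bash
ls; mkdir -p pics; python3 - <<'E'
from station import *
import cv2
s=sense(); print(s)
for n in ("scene","side","wrist"):
    d=get_image(n); cv2.imwrite(f"pics/{n}0.png",d["frame"][:,:,::-1])
    print(n,d["camera_matrix"].tolist(),d["R"].tolist(),d["t"].tolist(),(d["range_z"]>0).mean())
E
```

```text
pics
{'time': 0.0, 'q': array([-5.90701567e+00,  5.03894599e+00,  7.86242086e+01,  5.42221334e-06,
        9.64633615e+01, -5.90781457e+00]), 'dq': array([-0.13814397,  0.11985519,  0.07237047,  0.11639432,  0.02750003,
        0.12289043]), 'joint_torque': array([ 1.28542815e-03, -3.40182602e+01, -3.02423716e+01,  7.18220207e-02,
        3.29729996e-02, -1.13141955e-04]), 'eef_pos': array([5.49408677e+02, 5.83162633e-02, 1.87010536e+02]), 'tcp_rot': array([-1.79874156e+02, -1.30274193e-02,  9.00007852e+01]), 'wrist_force': array([ 0.6538664 , -0.4292323 , -0.04033356]), 'wrist_torque': array([ 0.01391312, -0.0702352 , -0.01924166]), 'opening': 94.25910476237394}
scene [[569.2875675931132, 0.0, 322.53984322273567], [0.0, 569.2875675931132, 235.68176996064506], [0.0, 0.0, 1.0]] [[0.8002893996920943, -0.5995867161425216, -0.005713717344677773], [-0.40182254618843694, -0.5292051438272168, -0.7473155672950057], [0.4450567583074198, 0.6003646271827165, -0.6644447278086033]] [-328.55355437398373, 296.43556532703565, 984.9077750788713] 0.99591796875
side [[505.6503035531194, 0.0, 322.9207408328421], [0.0, 505.6503035531194, 234.69877867498803], [0.0, 0.0, 1.0]] [[0.9537067326152631, -0.30067536297987324, 0.00614770373719241], [-0.10414269288257079, -0.34936752559128703, -0.9311802358197835], [0.2821307634475287, 0.8874326217573608, -0.36450730329771425]] [-435.87883422785865, 142.95579121914514, 1083.1221730137493] 0.9960481770833334
wrist [[371.64829954431775, 0.0, 317.2507166378191], [0.0, 371.64829954431775, 244.47708207854473], [0.0, 0.0, 1.0]] [[0.9999974862414348, 4.360909386179537e-05, -0.002241787023709053], [0.0006213853525804877, -0.9660404516831557, 0.25839013060109184], [-0.002154388789502995, -0.2583908740843078, -0.9660380503887476]] [-548.4369950004876, -26.92588021312893, 391.2879750501617] 0.9936197916666667
```

View pics/scene0.png

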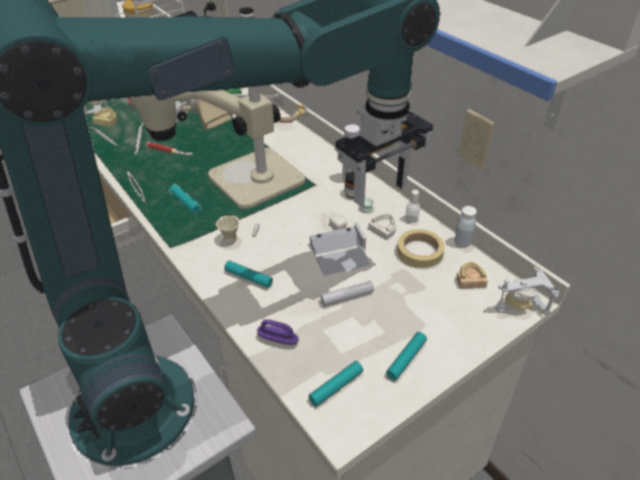

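View pics/side0.png

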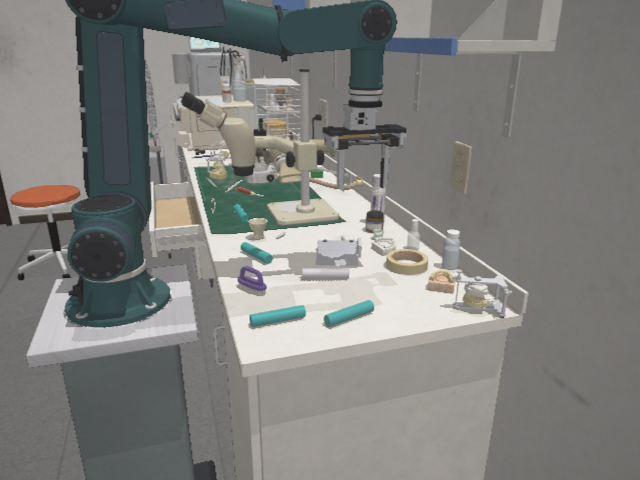

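View pics/wrist0.png

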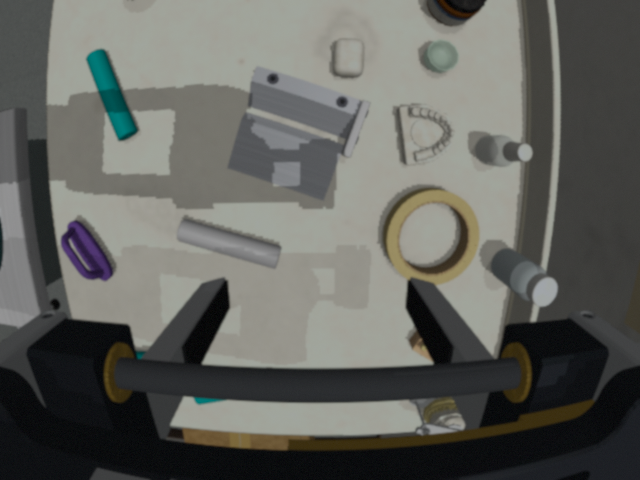

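The wrist view shows the grey bar from about (180,230) to (280,255) and the V-block at about (300,130), with its ramp side facing the bar and the stop plate at (357,128). Next I'll measure both.

```bash
cat > h.py <<'E'
from station import *
import numpy as np, cv2
def cloud(n,d=None):
    d=d or get_image(n); K=d["camera_matrix"]; f=K[0,0]
    v,u=np.mgrid[0:480,0:640]; x=(u-K[0,2])/f; y=(v-K[1,2])/f
    if n=="wrist":
        r=np.hypot(x,y)+1e-9; k=np.tan(r)/r; x=x*k;y=y*k
    z=d["range_z"]; P=np.stack([x*z,y*z,z],-1)
    W=(P-d["t"])@d["R"]; W[z<=0]=np.nan
    return W,d
E
python3 - <<'E'
from h import *
W,d=cloud("wrist")
np.save("w0.npy",W)
for p in [(229,243),(185,232),(275,253),(30+150,290),(300,250),(250,160),(285,175),(325,190),(300,100),(360,128),(262,72),(358,105)]:
    print(p,W[p[1],p[0]].round(1))
c=cv2.resize(d["frame"][40:290,150:400,::-1],(800,800)[:2],interpolation=cv2.INTER_CUBIC)
cv2.imwrite("pics/wz.png",cv2.resize(c,(600,600)))
# height map world topdown
h=W[...,2]
m=(h>3)&(h<60)
img=np.zeros((480,640,3),np.uint8); hh=np.clip(np.nan_to_num(h)*5,0,255).astype(np.uint8)
cv2.imwrite("pics/hz.png",cv2.resize(cv2.applyColorMap(hh,cv2.COLORMAP_JET)[40:290,150:400],(600,600)))
E
```

```text
(229, 243) [458.9 -19.3  25.5]
(185, 232) [411.2  -7.9  23.7]
(275, 253) [505.7 -30.3  23.4]
(180, 290) [ 3.884e+02 -8.260e+01  3.000e-01]
(300, 250) [530.1 -33.5   0.8]
(250, 160) [479.8  63.1   4.7]
(285, 175) [515.4  46.8   1.6]
(325, 190) [556.5  31.3   3.5]
(300, 100) [532.  121.9  19.6]
(360, 128) [588.5  93.8  33.5]
(262, 72) [495.5 150.3  24. ]
(358, 105) [587.5 116.8  24.1]
```

View pics/wz.png

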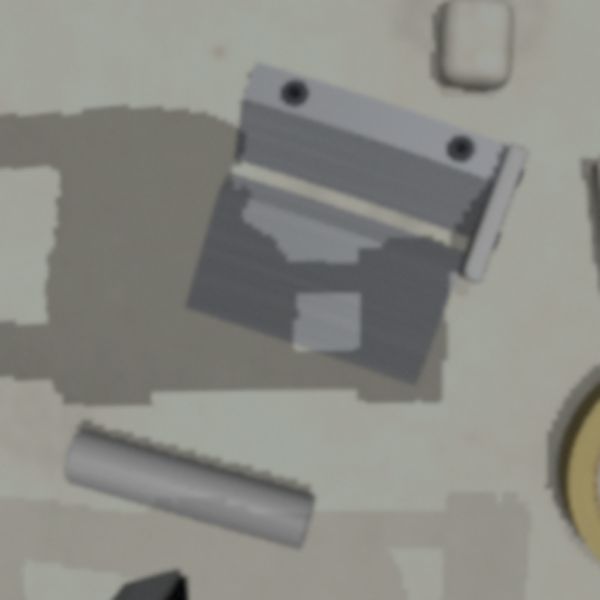

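View pics/hz.png

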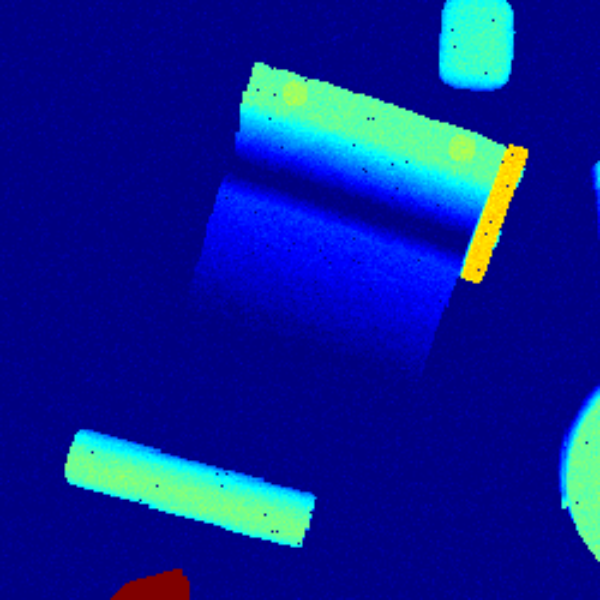

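```bash
cat > fit.py <<'E'
from h import *
from scipy.optimize import least_squares
def fitbar(W,c0,L=75,zmin=8,wide=25):
    """cylinder r=12.5 fit near c0"""
    P=W.reshape(-1,3); P=P[np.isfinite(P).all(1)]
    m=(np.hypot(P[:,0]-c0[0],P[:,1]-c0[1])<L)&(P[:,2]>zmin)&(P[:,2]<45); P=P[m]
    return P
def cyl(P,p0):
    def res(p):
        a=np.deg2rad(p[2]); n=np.array([-np.sin(a),np.cos(a)])
        s=(P[:,:2]-p[:2])@n
        return np.hypot(s,P[:,2]-p[3])-12.5
    def f(q): return res([p0[0],q[0],q[1],q[2]])
    r=least_squares(f,[p0[1],p0[2],p0[3]],loss="soft_l1",f_scale=1.0)
    y,a,z=r.x; t=np.deg2rad(a); u=np.array([np.cos(t),np.sin(t)])
    R=np.abs(f(r.x)); Q=P[R<2]; s=(Q[:,:2]-[p0[0],y])@u
    lo,hi=np.percentile(s,[0.3,99.7]); 
    mid=np.array([p0[0],y])+u*(lo+hi)/2
    return mid,a,z,hi-lo,len(Q),np.median(R)
E
python3 - <<'E'
from fit import *
W=np.load("w0.npy")
P=fitbar(W,(459,-19)); print("bar",cyl(P,[459,-19,-14,12.5]))
A=W.reshape(-1,3); A=A[np.isfinite(A).all(1)]
A=A[(A[:,0]>430)&(A[:,0]<620)&(A[:,1]>20)&(A[:,1]<180)]
# tops
pl=A[(A[:,2]>31)&(A[:,2]<37)&(A[:,0]>550)&(A[:,1]<140)]
print("plate",cv2.minAreaRect(pl[:,:2].astype(np.float32)),np.median(pl[:,2]))
tp=A[(A[:,2]>22.8)&(A[:,2]<28)&(A[:,0]<590)&~((A[:,0]>550)&(A[:,1]>145))]
r=cv2.minAreaRect(tp[:,:2].astype(np.float32)); print("top",r,np.median(tp[:,2]), cv2.boxPoints(r).tolist())
E
```

```text
bar (array([455.26014999, -22.82198942]), np.float64(-16.20614349280893), np.float64(12.588951472097646), np.float64(108.56314987579), 2430, np.float64(0.44512610765405825))
plate ((584.5755615234375, 93.43711853027344), (56.94230270385742, 8.466744422912598), 70.75801849365234) 33.734416609152646
top ((530.6909790039062, 112.8831558227539), (57.0884895324707, 108.3240966796875), 70.47623443603516) 24.070268553652806 [[470.1036682128906, 104.0809555053711], [572.199462890625, 67.87928009033203], [591.2783203125, 121.68535614013672], [489.1824951171875, 157.88702392578125]]
```

```bash
python3 - <<'E'
from fit import *
import station
print([ (k,getattr(station,k)) for k in dir(station) if 'overhang' in k.lower()], [k for k in dir(station) if k[0]!='_'])
W=np.load("w0.npy")
A=W.reshape(-1,3); A=A[np.isfinite(A).all(1)]
a=np.deg2rad(-19.4); u=np.array([np.cos(a),np.sin(a)]); n=np.array([-u[1],u[0]])
o=np.array([584.6,93.4])-56*u-14.5*n
for it in range(3):
    B=np.c_[(A[:,:2]-o)@u,(A[:,:2]-o)@n,A[:,2]]
    m=(abs(B[:,0])<45)&(B[:,1]>10)&(B[:,1]<25)
    M=np.c_[A[m,:2],np.ones(m.sum())]
    c,*_=np.linalg.lstsq(M,A[m,2],rcond=None)
    m2=(abs(B[:,0])<48)&(B[:,1]>-60)&(B[:,1]<-15)
    c2,*_=np.linalg.lstsq(np.c_[A[m2,:2],np.ones(m2.sum())],A[m2,2],rcond=None)
    g=np.hypot(*c[:2]); yaw=np.degrees(np.arctan2(-c[0],c[1])); 
    print("yaw back",yaw,"slope",g,"yaw ramp",np.degrees(np.arctan2(-c2[0],c2[1])),np.hypot(*c2[:2]),m.sum(),m2.sum())
    a=np.deg2rad(yaw); u=np.array([np.cos(a),np.sin(a)]); n=np.array([-u[1],u[0]])
    # y offset: z=y-2.98 at mean
    xm=A[m].mean(0); y=xm[2]+2.98
    pl=np.array([584.58,93.44]); X=(pl@u)-56
    Y=xm[:2]@n-y; o=X*u+Y*n
    print("origin",o,"plate y",(pl-o)@n)
np.save("blk.npy",[o[0],o[1],yaw])
b=np.array([455.26,-22.82]); print("bar in blk",(b-o)@u,(b-o)@n,"relyaw",-16.2-yaw)
for k in (-55,55):
    t=np.deg2rad(-16.2); e=b+k*np.array([np.cos(t),np.sin(t)]); print(e,(e-o)@u,(e-o)@n)
# other objects from scene cloud
S,d=cloud("scene"); np.save("s0.npy",S)
hsv=cv2.cvtColor(d["frame"],cv2.COLOR_RGB2HSV)
for name,lo,hi in (("teal",(85,120,90),(95,255,255)),("purple",(120,80,40),(150,255,255))):
    m=cv2.inRange(hsv,lo,hi); m[:180]=0; m[:, :140]=0
    nn,l,st,_=cv2.connectedComponentsWithStats(m)
    for i in range(1,nn):
        if st[i,4]>80:
            Q=S[l==i]; Q=Q[np.isfinite(Q).all(1)&(Q[:,2]>5)]
            if len(Q)>20: print(name,st[i].tolist(),np.percentile(Q,2,axis=0).round(),np.percentile(Q,98,axis=0).round())
m=(S[...,2]>6)&(S[...,2]<200)&(S[...,0]>330)&(S[...,0]<760)&(abs(S[...,1])<330)
nn,l,st,_=cv2.connectedComponentsWithStats(m.astype(np.uint8))
for i in range(1,nn):
    if st[i,4]>60:
        Q=S[l==i]; print(st[i].tolist(),np.percentile(Q,2,axis=0).round(),np.percentile(Q,98,axis=0).round())
E
```

```text
[('finger_overhang', 11.0)] ['IKError', 'close_job', 'finger_overhang', 'get_image', 'sense']
yaw back -20.054440578032068 slope 0.986568829969371 yaw ramp -174.06063318843195 3.3673451811902297 1469 4658
origin [526.80627887  98.48285611] plate y 15.074257876408224
yaw back -20.032840194253374 slope 0.9855415249324305 yaw ramp -174.59639899783815 3.410420237596513 1466 4689
origin [526.80903414  98.47383453] plate y 15.060676829387335
yaw back -20.03386377517567 slope 0.986123060142815 yaw ramp -174.58759037501522 3.404324481563726 1468 4688
origin [526.80945872  98.47578432] plate y 15.059699996551185
bar in blk -25.667062389683526 -138.4673038843283 relyaw 3.833863775175672
[402.44384729  -7.47548917] -80.54397920221915 -142.14480319092874
[508.07615271 -38.16451083] 29.209854422852104 -134.78980457772786
teal [170, 184, 31, 30, 358] [318. 404.   9.] [343. 510.  30.]
teal [226, 262, 45, 25, 435] [295.  93.  11.] [345. 188.  27.]
teal [388, 333, 38, 45, 560] [ 393. -234.   16.] [ 493. -196.   27.]
teal [310, 362, 52, 43, 693] [ 251. -194.   14.] [ 355. -174.   27.]
purple [258, 320
[... 244 characters left out ...]
7] [660. 158.   6.] [689. 187.  24.]
[454, 208, 18, 39, 391] [749. -68.   8.] [760. -38.  95.]
[368, 213, 29, 25, 465] [631.  60.   7.] [680. 115.  30.]
[310, 214, 56, 52, 1288] [475.  65.   6.] [589. 176.  34.]
[216, 216, 23, 27, 419] [332. 254.   8.] [376. 302.  51.]
[397, 228, 48, 39, 996] [619. -66.   7.] [716.  30.  27.]
[457, 261, 31, 27, 620] [ 659. -176.    7.] [ 711. -123.   34.]
[252, 269, 21, 19, 162] [330.  92.   8.] [354. 136.  27.]
[495, 272, 65, 42, 1427] [ 670. -302.    7.] [ 757. -230.   75.]
[320, 280, 54, 26, 649] [402. -47.   8.] [504.  -5.  27.]
[386, 331, 41, 50, 758] [ 392. -235.    9.] [ 496. -191.   27.]
[344, 360, 20, 21, 222] [ 331. -190.   10.] [ 360. -168.   27.]
```

The groove's yaw is about -19.7°, and its origin is at about (526.8, 98.5). The bar's middle is at block (-26,-138), with its far end 22.8 mm short of the plate, inside the given 17–26 mm. I'll go to the bar's right side with the fingers about 60 mm apart along the groove direction.

```bash
python3 -m handwheel '[-2,-4,3,0,0,0.12,0.28, -4,-8,7,0,0,0.24,0.28, -5.72,-10.76,11,0,0,0.344,0.28, -5.72,-10.76,11,0,0,0.344,0.28, -5.72,-10.76,11,0,0,0.344,0.28,-5.72,-10.76,11,0,0,0.344,0.28]'; python3 -c "
from station import *
s=sense();print(s['eef_pos'],s['tcp_rot'],s['opening'],s['wrist_force'],s['time'])"
```

```text
time: 0.85
eef_pos: [443.4, -57.3, 79.1]
tcp_rot: [179.9, -0.0, 70.3]
wrist_force: [-0.4, -0.7, 0.8]
opening: 59.9
[443.35324263 -57.27885666  79.1118719 ] [ 1.79889259e+02 -3.15634401e-02  7.02794148e+01] 59.91701937298614 [-0.403706   -0.7031547   0.80019484] 0.85
```

```bash
python3 -m handwheel '[0,0,3,0,0,0,0.28, 0,0,5.4,0,0,0,0.28, 0,0,6.2,0,0,0,0.28, 0,0,6.2,0,0,0,0.28]'; python3 - <<'E'
from fit import *
W,d=cloud("wrist"); cv2.imwrite("pics/w1.png",d["frame"][:,:,::-1])
print(sense()['eef_pos'])
E
```

```text
time: 1.25
eef_pos: [443.2, -56.9, 16.4]
tcp_rot: [-180.0, -0.0, 70.3]
wrist_force: [-0.5, -0.5, -0.4]
opening: 60.1
[443.86897317 -57.19801757  17.37177825]
```

View pics/w1.png

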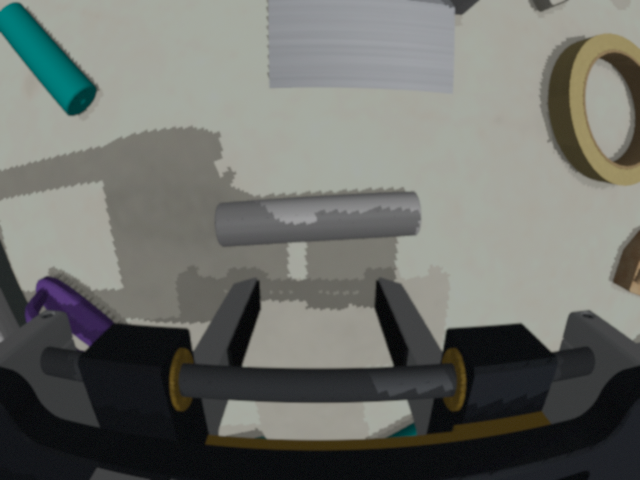

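The ramp foot edge (y≈90) lies parallel to the finger line. The bar at about (318,217) is centred between the fingertips and slightly askew. Pushing slowly along tool x should square it up.

```bash
python3 -m handwheel '[0.4,0,0,0,0,0,0.28, 0.8,0,0,0,0,0,0.28, 1.1,0,0,0,0,0,0.28, 1.3,0,0,0,0,0,0.28, 1.5,0,0,0,0,0,0.28, 1.7,0,0,0,0,0,0.28, 1.9,0,0,0,0,0,0.28, 2.1,0,0,0,0,0,0.28]'
python3 -m handwheel '[0.2,0,0,0,0,0,0.28, 0.4,0,0,0,0,0,0.28, 0.6,0,0,0,0,0,0.28, 0.8,0,0,0,0,0,0.28, 1.0,0,0,0,0,0,0.28, 1.2,0,0,0,0,0,0.28, 1.4,0,0,0,0,0,0.28, 1.6,0,0,0,0,0,0.28]'; python3 - <<'E'
from fit import *
W,d=cloud("wrist"); cv2.imwrite("pics/w2.png",d["frame"][:,:,::-1])
o=np.load("blk.npy"); a=np.deg2rad(-19.7);u=np.array([np.cos(a),np.sin(a)]); n=np.array([-u[1],u[0]])
e=sense()['eef_pos']; e=e[:2]-o[:2]; print("tcp blk",e@u,e@n)
E
```

```text
time: 2.1
eef_pos: [449.5, -37.3, 16.1]
tcp_rot: [-180.0, -0.0, 70.3]
wrist_force: [-0.2, -0.4, 0.4]
opening: 60.3
time: 2.9
eef_pos: [455.0, -22.2, 16.2]
tcp_rot: [180.0, 0.0, 70.3]
wrist_force: [-0.6, -0.9, 0.8]
opening: 60.2
tcp blk -26.942477266294315 -137.60603399288595
```

View pics/w2.png

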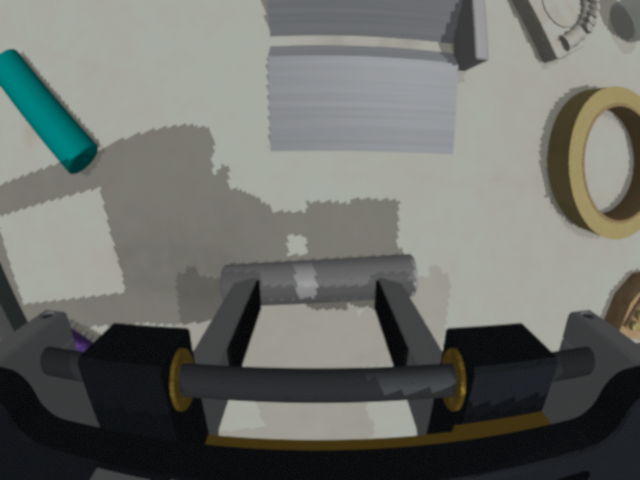

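```bash
python3 -m handwheel '[0.25,0,0,0,0,0,0.28, 0.5,0,0,0,0,0,0.28, 0.75,0,0,0,0,0,0.28, 1.0,0,0,0,0,0,0.28, 1.25,0,0,0,0,0,0.28, 1.5,0,0,0,0,0,0.28, 1.75,0,0,0,0,0,0.28, 2.0,0,0,0,0,0,0.28]'
python3 -m handwheel '[0.25,0,0,0,0,0,0.28, 0.5,0,0,0,0,0,0.28, 0.75,0,0,0,0,0,0.28, 1.0,0,0,0,0,0,0.28, 1.25,0,0,0,0,0,0.28, 1.5,0,0,0,0,0,0.28, 1.75,0,0,0,0,0,0.28, 2.0,0,0,0,0,0,0.28]'; cat > look.py <<'E'
from fit import *
import sys
o=np.load("blk.npy"); a=np.deg2rad(-19.7);u=np.array([np.cos(a),np.sin(a)]); n=np.array([-u[1],u[0]])
e=sense()['eef_pos']; e2=e[:2]-o[:2]; print("tcp blk",(e2@u).round(1),(e2@n).round(1),e[2].round(1),"F",sense()['wrist_force'].round(1),sense()['time'])
W,d=cloud("wrist"); cv2.imwrite("pics/%s.png"%sys.argv[1],d["frame"][:,:,::-1])
if len(sys.argv)>2:
    y=float(sys.argv[2]); zc=float(sys.argv[3])
    B=np.stack([(W[...,:2]-o[:2])@u,(W[...,:2]-o[:2])@n,W[...,2]],-1).reshape(-1,3)
    B=B[np.isfinite(B).all(1)]
    Q=B[(abs(B[:,0]+20)<75)&(abs(B[:,1]-y)<16)&(abs(B[:,2]-zc)<15)&(B[:,2]>zc+3)]
    r=cyl(Q,[-25,y,0,zc]); print("bar blk mid",r[0].round(1),"yaw",round(r[1],2),"z",round(r[2],1),"len",round(r[3],1),r[4:])
E
python3 look.py w3 -77 12.5
```

```text
time: 3.75
eef_pos: [461.7, -3.3, 16.2]
tcp_rot: [180.0, -0.0, 70.3]
wrist_force: [0.1, 0.1, -0.5]
opening: 59.9
time: 4.55
eef_pos: [468.5, 15.5, 16.2]
tcp_rot: [180.0, -0.0, 70.3]
wrist_force: [-0.3, 0.1, -1.0]
opening: 60.1
tcp blk -27.0 -97.8 16.2 F [-0.3  0.1 -1. ] 4.55Traceback (most recent call last):
  File "look.py", line 11, in <module>
    r=cyl(Q,[-25,y,0,zc]); print("bar blk mid",r[0].round(1),"yaw",round(r[1],2),"z",round(r[2],1),"len",round(r[3],1),r[4:])
  File "fit.py", line 17, in cyl
    lo,hi=np.percentile(s,[0.3,99.7]);
          ~~~~~~~~~~~~~^^^^^^^^^^^^^^
    return _quantile_unchecked(
        a, q, axis, out, overwrite_input, method, keepdims, weights)
    return _ureduce(a,
                    func=_quantile_ureduce_func,
    ...<5 lines>...
                    overwrite_input=overwrite_input,
                    method=method)
    r = func(a, **kwargs)
    result = _quantile(arr,
                       quantiles=q,
    ...<2 lines>...
                       out=out,
                       weights=wgt)
    slices_having_nans = np.isnan(arr[-1, ...])
                                  ~~~^^^^^^^^^
IndexError: index -1 is out of bounds for axis 0 with size 0
```

View pics/w3.png

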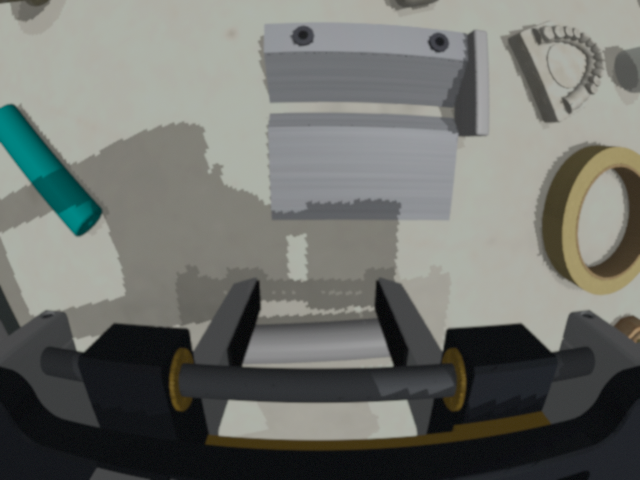

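```bash
python3 - <<'E'
from fit import *
o=np.load("blk.npy"); a=np.deg2rad(-19.7);u=np.array([np.cos(a),np.sin(a)]); n=np.array([-u[1],u[0]])
W,d=cloud("wrist")
def b(p): 
    w=W[p[1],p[0]]; e=w[:2]-o[:2]; return (e@u).round(1),(e@n).round(1),w[2].round(1)
for p in [(318,342),(318,320),(318,355),(318,365),(255,290),(382,290),(250,330),(318,300),(318,215),(300,112),(340,34)]: print(p,b(p))
S,d=cloud("scene"); cv2.imwrite("pics/s3.png",cv2.resize(d["frame"][180:360,200:440,::-1],(800,600)))
E
```

```text
(318, 342) (np.float64(-27.1), np.float64(-132.1), np.float64(23.3))
(318, 320) (np.float64(-27.1), np.float64(-128.7), np.float64(1.1))
(318, 355) (np.float64(-27.1), np.float64(-140.3), np.float64(24.6))
(318, 365) (np.float64(-27.0), np.float64(-164.1), np.float64(-0.5))
(255, 290) (np.float64(-57.4), np.float64(-89.0), np.float64(49.0))
(382, 290) (np.float64(3.6), np.float64(-89.3), np.float64(48.4))
(250, 330) (np.float64(-57.5), np.float64(-100.8), np.float64(67.6))
(318, 300) (np.float64(-27.1), np.float64(-115.3), np.float64(0.1))
(318, 215) (np.float64(-27.1), np.float64(-61.9), np.float64(-0.5))
(300, 112) (np.float64(-37.3), np.float64(-2.3), np.float64(-0.1))
(340, 34) (np.float64(-16.1), np.float64(37.0), np.float64(23.8))
```

View pics/s3.png

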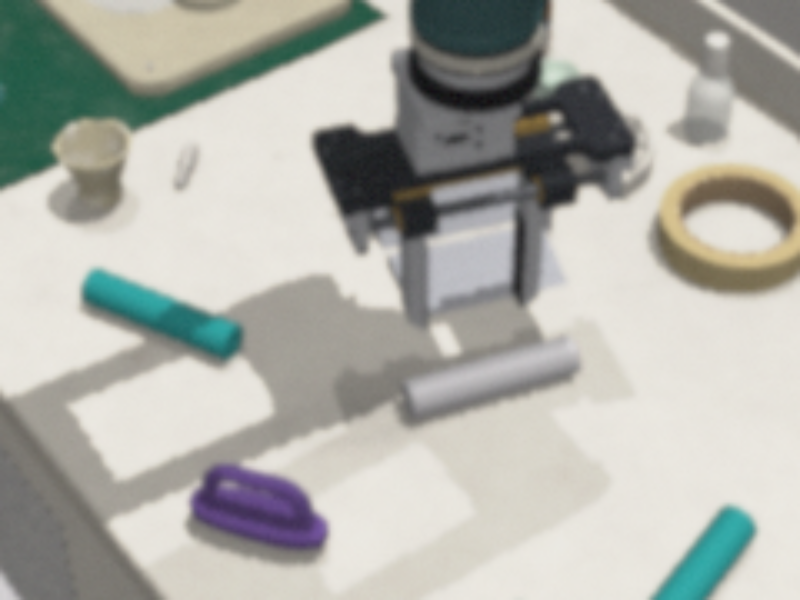

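```bash
python3 - <<'E'
from fit import *
o=np.load("blk.npy"); a=np.deg2rad(-19.7);u=np.array([np.cos(a),np.sin(a)]); n=np.array([-u[1],u[0]])
S,d=cloud("scene")
e=(S[...,:2]-o[:2]); X=e@u; Y=e@n; Z=S[...,2]
# finger in crop (420,320)->px
for cx,cy in [(420,318),(415,300),(530,300),(528,285),(420,280)]:
    p=(int(200+cx*240/800),int(180+cy*180/600)); print(p,X[p[1],p[0]].round(1),Y[p[1],p[0]].round(1),Z[p[1],p[0]].round(1))
m=(abs(Y+97)<20)&(X>-90)&(X<40)&(Z>3)&(Z<90)
for x in range(-80,30,6):
    k=m&(X>=x)&(X<x+6)
    if k.sum()>3: print(x,k.sum(),Z[k].min().round(1),Y[k].min().round(),Y[k].max().round())
W,_=cloud("wrist"); e=(W[...,:2]-o[:2]); X=e@u; Y=e@n; Z=W[...,2]
k=(abs(Y+97)<20)&(Z>3)&(Z<120); print("wrist min z",np.percentile(Z[k],[0,1,5,50]))
E
```

```text
(326, 275) -61.5 -108.8 45.5
(324, 270) -64.6 -105.2 57.3
(359, 270) 24.4 -73.1 -0.3
(358, 265) 7.5 -108.1 52.8
(326, 264) -60.4 -105.4 73.2
-74 52 3.0 -110.0 -80.0
-68 53 40.5 -114.0 -105.0
-62 40 33.9 -111.0 -104.0
-2 60 4.4 -112.0 -84.0
4 63 3.0 -112.0 -90.0
10 41 3.6 -112.0 -83.0
wrist min z [ 3.02552245  4.84226909 12.24560429 71.3696112 ]
```

```bash
python3 - <<'E'
from fit import *
W=np.load("w0.npy")
for r in range(276,300,3): print(r,W[r,225].round(1),W[r,412].round(1))
W,d=cloud("wrist"); print("cam",(-d["R"].T@d["t"]).round(1),sense()['eef_pos'])
for r in range(276,300,3): print(r,W[r,250].round(1),W[r,386].round(1))
cv2.imwrite("pics/w4.png",cv2.resize(d["frame"][230:400,200:430,::-1],(800,590),interpolation=cv2.INTER_CUBIC))
dd=get_image("side"); cv2.imwrite("pics/side4.png",cv2.resize(dd["frame"][150:330,230:470,::-1],(800,600),interpolation=cv2.INTER_CUBIC))
E
```

```text
276 [445.5 -63.8   1.1] [648.1 -55.2  24.4]
279 [500.6   8.5 204.9] [597.8   9.7 208. ]
282 [501.5   8.2 208.6] [597.3   8.9 210.3]
285 [502.2   7.7 211.6] [596.6   8.4 213.3]
288 [501.9   5.9 211.1] [596.1   7.8 215.7]
291 [502.3   5.  213. ] [596.3   6.  215.4]
294 [502.4   3.7 213.8] [596.3   4.7 216. ]
297 [502.    1.7 213.1] [595.9   3.8 217.8]
cam [493.   86.  212.8] [468.37443694  15.22977695  16.18778178]
276 [428.3  27.6   0.6] [ 5.069e+02 -9.000e-01 -3.000e-01]
279 [nan nan nan] [504.   12.7  36.9]
282 [438.9  35.3  39.4] [503.4  12.5  40.2]
285 [439.9  35.4  44.7] [502.6  13.   45. ]
288 [441.   35.5  49.8] [502.   13.1  48.5]
291 [440.6  34.4  50.7] [501.3  13.8  53.4]
294 [440.9  33.8  53.3] [500.8  13.4  55.8]
297 [441.1  33.2  55.8] [500.2  13.2  58.3]
```

View pics/side4.png

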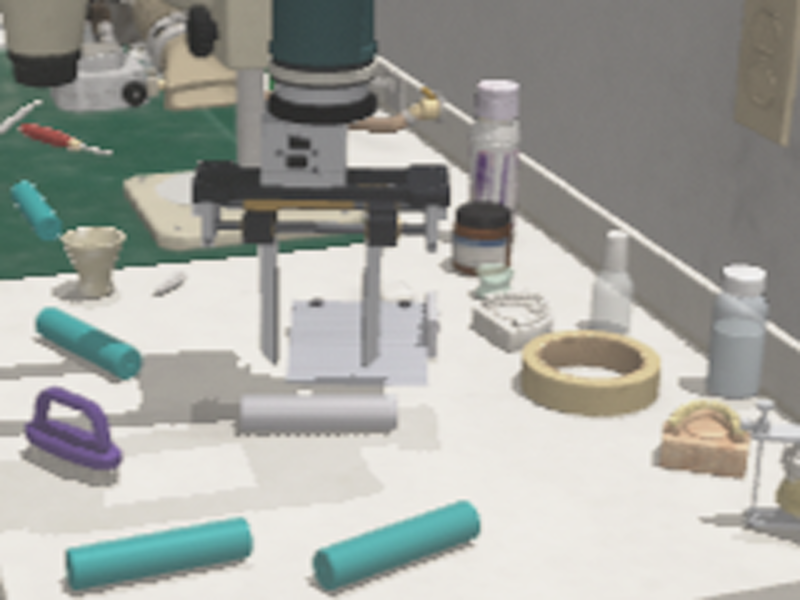

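View pics/w4.png

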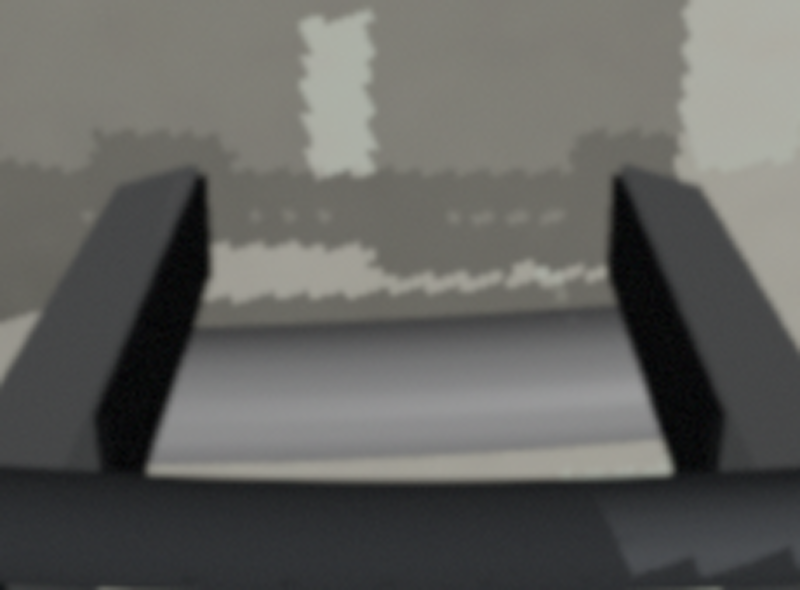

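Both cameras agree that the fingertips hang at z≈35 while TCP z is 16. The tips therefore end about 18 mm *behind* the TCP, not 11 mm ahead, so they passed above the bar and it hasn't moved (still at y≈-138). I'll go back and descend by what the cameras show.

```bash
python3 -m handwheel '[0,0,-1.5,0,0,0,0.28, -4,0,-1.5,0,0,0,0.28, -7.8,0,-1.5,0,0,0,0.28, -7.8,0,0,0,0,0,0.28, -7.8,0,1.5,0,0,0,0.28, -7.8,0,2.0,0,0,0,0.28, -7.8,0,2.0,0,0,0,0.28]'; python3 - <<'E'
from fit import *
o=np.load("blk.npy"); a=np.deg2rad(-19.7);u=np.array([np.cos(a),np.sin(a)]); n=np.array([-u[1],u[0]])
e=sense()['eef_pos']; print(e, (e[:2]-o[:2])@u,(e[:2]-o[:2])@n)
W,d=cloud("wrist")
for r in range(270,300,3): print(r,W[r,250].round(1),W[r,386].round(1))
cv2.imwrite("pics/w5.png",d["frame"][:,:,::-1])
dd=get_image("side"); cv2.imwrite("pics/side5.png",cv2.resize(dd["frame"][150:330,230:470,::-1],(800,600),interpolation=cv2.INTER_CUBIC))
E
```

```text
time: 5.6
eef_pos: [441.3, -58.0, -4.6]
tcp_rot: [-179.9, 0.0, 70.3]
wrist_force: [0.0, 0.9, 0.9]
opening: 60.2
[441.28635263 -57.97320941  -4.56776645] -27.779271305899762 -176.1215529119451
270 [408.6 -37.   -0.6] [479.5 -62.5  -0.8]
273 [ 4.082e+02 -3.840e+01  3.000e-01] [479.  -64.1  -0.7]
276 [407.  -40.5  -1.4] [ 4.784e+02 -6.550e+01  2.000e-01]
279 [411.9 -37.   16.9] [477.  -60.8  15.6]
282 [411.9 -37.9  18.9] [476.4 -61.1  18.5]
285 [413.2 -37.6  24.9] [475.6 -60.5  23.5]
288 [413.7 -37.9  28.5] [474.9 -59.6  29.1]
291 [413.7 -38.8  30.3] [474.3 -59.8  31.8]
294 [413.4 -39.9  31.2] [473.7 -59.6  35.4]
297 [414.3 -39.8  35.9] [473.3 -60.8  35.9]
```

View pics/side5.png

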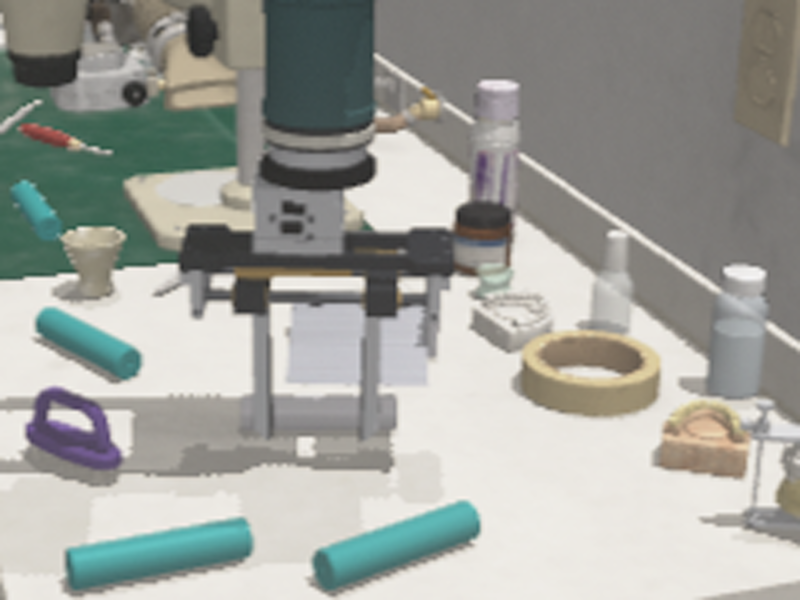

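View pics/w5.png

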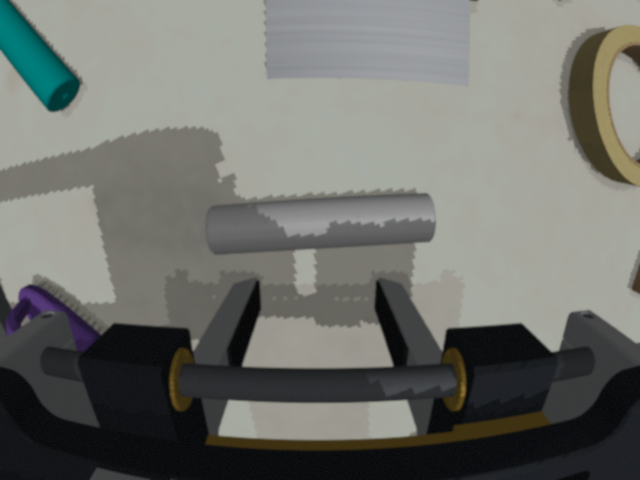

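Tips now measure z≈16 at TCP -4.6, an offset of about +20, and the bar is ahead of them at (320,222). I'll lower 9 mm more and push.

```bash
python3 -m handwheel '[0,0,0.5,0,0,0,0.28, 0,0,0.9,0,0,0,0.28, 0.4,0,0.9,0,0,0,0.28, 0.8,0,0.9,0,0,0,0.28, 1.1,0,0.9,0,0,0,0.28, 1.3,0,0.9,0,0,0,0.28, 1.5,0,0.9,0,0,0,0.28, 1.7,0,0.9,0,0,0,0.28]'
python3 -m handwheel '[0.2,0,0,0,0,0,0.28, 0.4,0,0,0,0,0,0.28, 0.6,0,0,0,0,0,0.28, 0.8,0,0,0,0,0,0.28, 1.0,0,0,0,0,0,0.28, 1.2,0,0,0,0,0,0.28]'
sed -i 's/zc+3)/zc+1)/' look.py; python3 look.py w6 -122 12.5
```

```text
time: 6.5
eef_pos: [448.0, -42.0, -12.7]
tcp_rot: [180.0, 0.0, 70.3]
wrist_force: [0.0, -0.7, 0.5]
opening: 60.5
time: 7.1
eef_pos: [451.9, -30.7, -12.8]
tcp_rot: [180.0, -0.0, 70.3]
wrist_force: [-1.1, 0.5, -0.2]
opening: 60.1
tcp blk -26.9 -146.9 -12.8 F [-1.1  0.5 -0.2] 7.1
bar blk mid [ -27.9 -122.7] yaw 3.41 z 12.6 len 108.8 (11745, np.float64(0.3585129887010723))
```

View pics/w6.png

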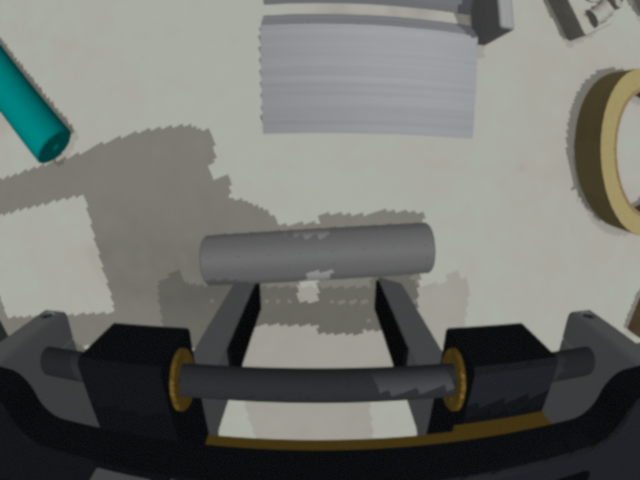

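The bar is moving now: middle y=-122.7, z=12.6, 3.4° askew. I'll keep pushing.

```bash
python3 -m handwheel '[0.25,0,0,0,0,0,0.28, 0.5,0,0,0,0,0,0.28, 0.75,0,0,0,0,0,0.28, 1.0,0,0,0,0,0,0.28, 1.25,0,0,0,0,0,0.28, 1.5,0,0,0,0,0,0.28, 1.75,0,0,0,0,0,0.28, 2.0,0,0,0,0,0,0.28]'
python3 -m handwheel '[0.25,0,0,0,0,0,0.28, 0.5,0,0,0,0,0,0.28, 0.75,0,0,0,0,0,0.28, 1.0,0,0,0,0,0,0.28, 1.25,0,0,0,0,0,0.28, 1.5,0,0,0,0,0,0.28, 1.75,0,0,0,0,0,0.28, 2.0,0,0,0,0,0,0.28]'
python3 look.py w7 -80 12.5
```

```text
time: 7.95
eef_pos: [458.7, -11.8, -12.8]
tcp_rot: [180.0, -0.0, 70.3]
wrist_force: [-0.0, 0.1, 0.2]
opening: 60.2
time: 8.75
eef_pos: [465.5, 7.0, -12.8]
tcp_rot: [180.0, -0.0, 70.3]
wrist_force: [-0.1, -1.2, 0.1]
opening: 60.1
tcp blk -26.9 -106.8 -12.8 F [-0.1 -1.2  0.1] 8.75
bar blk mid [-29.9 -82.8] yaw 3.17 z 12.5 len 108.9 (11633, np.float64(0.33896488642034583))
```

View pics/w7.png

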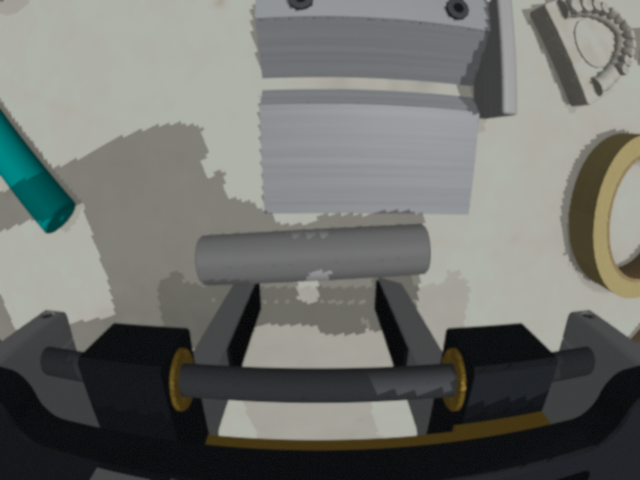

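```bash
python3 -m handwheel '[0.25,0,0,0,0,0,0.28, 0.5,0,0,0,0,0,0.28, 0.75,0,0,0,0,0,0.28, 1.0,0,0,0,0,0,0.28, 1.25,0,0,0,0,0,0.28, 1.5,0,0,0,0,0,0.28, 1.75,0,0,0,0,0,0.28, 2.0,0,0,0,0,0,0.28]'
python3 -m handwheel '[0.25,0,-0.05,0,0,0,0.28, 0.5,0,-0.1,0,0,0,0.28, 0.75,0,-0.14,0,0,0,0.28, 1.0,0,-0.18,0,0,0,0.28, 1.25,0,-0.22,0,0,0,0.28, 1.5,0,-0.26,0,0,0,0.28, 1.75,0,-0.30,0,0,0,0.28, 2.0,0,-0.34,0,0,0,0.28]'
python3 look.py w8 -43 16
```

```text
time: 9.6
eef_pos: [472.1, 25.7, -12.8]
tcp_rot: [180.0, 0.0, 70.3]
wrist_force: [-0.3, -0.8, -0.4]
opening: 60.2
time: 10.4
eef_pos: [478.9, 44.7, -9.4]
tcp_rot: [180.0, -0.0, 70.3]
wrist_force: [-0.2, -2.4, 1.2]
opening: 60.3
tcp blk -26.9 -66.8 -9.4 F [-0.2 -2.4  1.2] 10.4
bar blk mid [-30.9 -45. ] yaw -0.04 z 15.9 len 108.9 (11674, np.float64(0.3580640863906943))
```

View pics/w8.png

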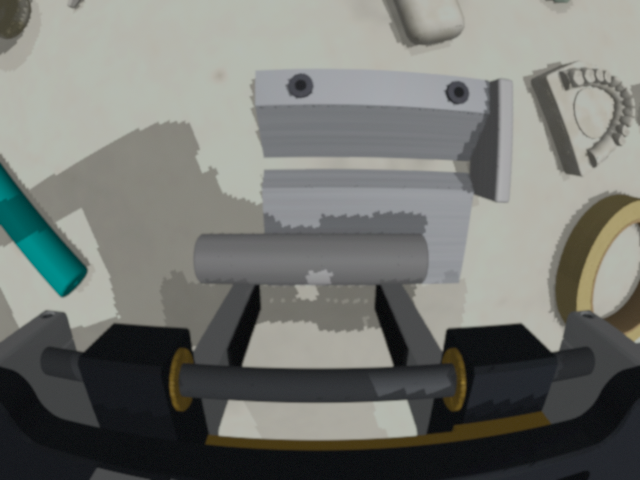

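Now squared by the two fingertips: y=-45, yaw≈0, z=15.9, on the ramp. I'll continue to the crest.

```bash
python3 -m handwheel '[0.25,0,-0.03,0,0,0,0.28, 0.5,0,-0.06,0,0,0,0.28, 0.75,0,-0.09,0,0,0,0.28, 1.0,0,-0.12,0,0,0,0.28, 1.25,0,-0.15,0,0,0,0.28, 1.5,0,-0.18,0,0,0,0.28, 1.75,0,-0.21,0,0,0,0.28, 2.0,0,-0.24,0,0,0,0.28]'
python3 -m handwheel '[0.2,0,-0.02,0,0,0,0.28, 0.4,0,-0.04,0,0,0,0.28, 0.6,0,-0.07,0,0,0,0.28, 0.8,0,-0.1,0,0,0,0.28, 0.95,0,-0.12,0,0,0,0.28, 1.1,0,-0.14,0,0,0,0.28, 1.2,0,-0.14,0,0,0,0.28, 1.3,0,-0.14,0,0,0,0.28]'
python3 look.py w9 -12 20
```

```text
time: 11.25
eef_pos: [485.7, 63.5, -7.0]
tcp_rot: [180.0, -0.0, 70.3]
wrist_force: [-0.1, -1.5, 0.6]
opening: 60.1
time: 12.05
eef_pos: [490.1, 75.8, -5.6]
tcp_rot: [180.0, -0.0, 70.3]
wrist_force: [0.1, 0.1, -0.2]
opening: 60.2
tcp blk -26.9 -33.8 -5.6 F [ 0.1  0.1 -0.2] 12.05
bar blk mid [-15.7 -11.9] yaw 0.09 z 21.0 len 139.1 (12191, np.float64(0.3740953493495205))
```

View pics/w9.png

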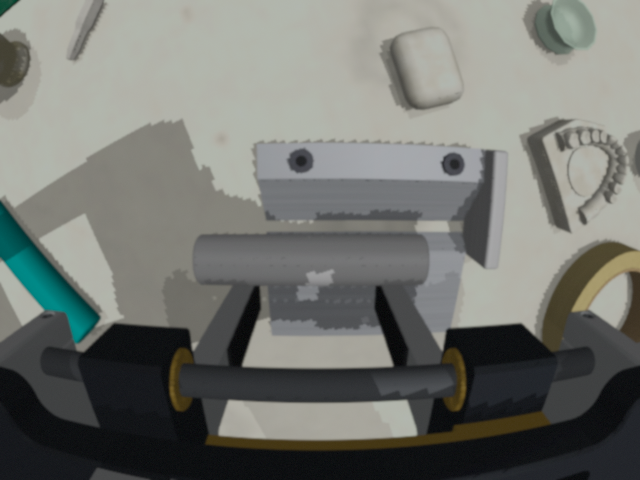

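```bash
python3 -m handwheel '[0.1,0,0,0,0,0,0.28, 0.2,0,0,0,0,0,0.28, 0.3,0,0,0,0,0,0.28, 0.4,0,0,0,0,0,0.28, 0.4,0,0,0,0,0,0.28, 0.4,0,0,0,0,0,0.28]'
python3 look.py w10 0 14.7
```

```text
time: 12.7
eef_pos: [491.3, 79.3, -5.6]
tcp_rot: [180.0, -0.0, 70.3]
wrist_force: [0.4, -0.2, -1.0]
opening: 60.4
tcp blk -26.9 -30.0 -5.6 F [ 0.4 -0.2 -1. ] 12.7
bar blk mid [-16.2   0.4] yaw 0.24 z 14.7 len 137.8 (11492, np.float64(0.36119909549812323))
```

View pics/w10.png

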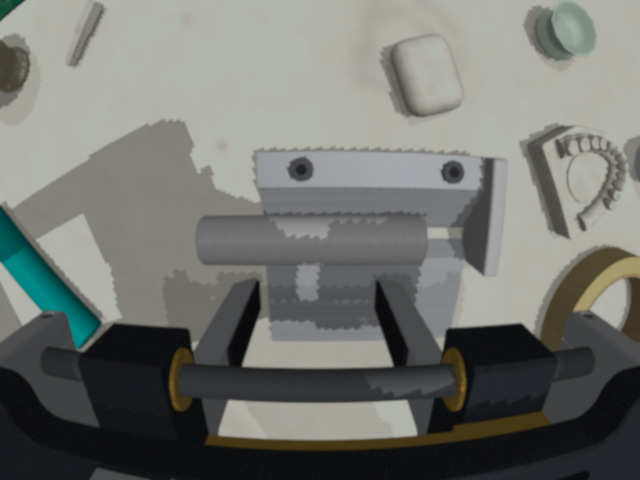

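The bar is seated: y=0.4, z=14.7 and parallel. Its near end is at about x=-86, leaving a gap of about 28 mm to the stop plate. Next I retreat, rise, shut the fingers and go to the open near end.

```bash
python3 -m handwheel '[-1,0,0,0,0,0,0.28, -1,0,-3.2,0,0,0,-1, -1,-4.4,-3.2,0,0,0,-1, -1,-8.9,-3.2,0,0,0,-1, 3,-8.9,-3.2,0,0,0,-1, 3,-8.9,-3.2,0,0,0,-1, 3,-8.9,-3.2,0,0,0,-1]'
python3 look.py w11 0 14.7
```

```text
time: 13.45
eef_pos: [417.9, 137.4, 26.8]
tcp_rot: [179.9, 0.0, 70.4]
wrist_force: [-0.2, -0.2, -0.7]
opening: 15.6
tcp blk -115.6 -0.1 26.8 F [-0.2 -0.2 -0.7] 13.45
bar blk mid [-16.3   0.4] yaw 0.27 z 14.7 len 138.5 (6482, np.float64(0.39331597483102776))
```

View pics/w11.png

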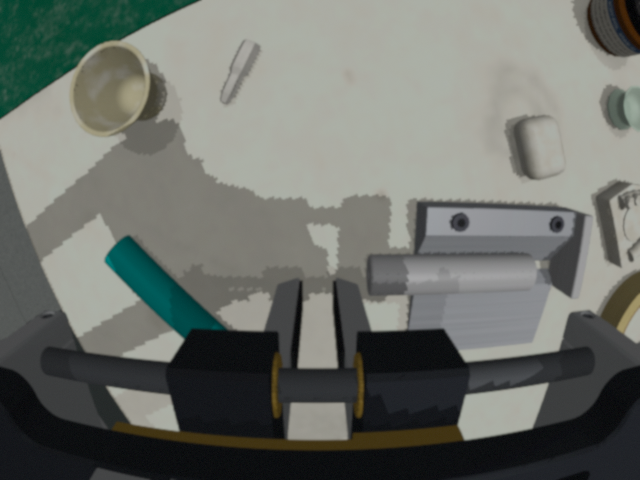

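```bash
python3 -m handwheel '[0,0,0,0,0,0,-1, 0,0,0,0,0,0,-1, 0,0,2,0,0,0,-1, 0,0,3.3,0,0,0,-1, 0,0,3.9,0,0,0,-1, 0,0,3.9,0,0,0,-1]'
python3 look.py w12 0 14.7; python3 - <<'E'
from h import *
d=get_image("side"); cv2.imwrite("pics/side12.png",cv2.resize(d["frame"][150:330,230:470,::-1],(800,600),interpolation=cv2.INTER_CUBIC))
E
```

```text
time: 14.1
eef_pos: [416.7, 137.1, -13.9]
tcp_rot: [-179.9, 0.1, 70.3]
wrist_force: [-0.7, 1.0, 0.5]
opening: 0.4
tcp blk -116.7 -0.8 -13.9 F [-0.7  1.   0.5] 14.1
bar blk mid [-16.2   0.4] yaw 0.27 z 14.7 len 138.8 (8630, np.float64(0.3872072197078529))
```

View pics/w12.png

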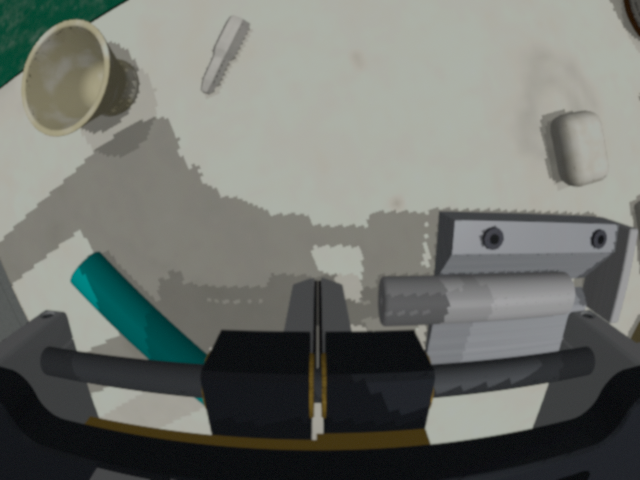

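View pics/side12.png

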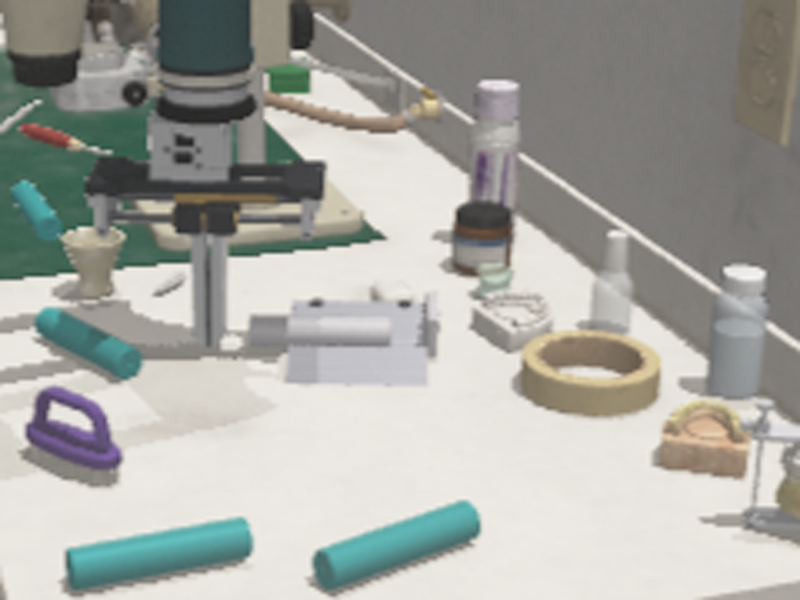

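```bash
python3 -m handwheel '[0,0.4,0,0,0,0,-1, 0,0.8,0,0,0,0,-1, 0,1.1,0,0,0,0,-1, 0,1.4,0,0,0,0,-1, 0,1.6,0,0,0,0,-1, 0,1.8,0,0,0,0,-1, 0,2.0,0,0,0,0,-1, 0,2.2,0,0,0,0,-1]'
python3 -m handwheel '[0,0.2,0,0,0,0,-1, 0,0.4,0,0,0,0,-1, 0,0.6,0,0,0,0,-1, 0,0.8,0,0,0,0,-1, 0,1.0,0,0,0,0,-1, 0,1.2,0,0,0,0,-1, 0,1.4,0,0,0,0,-1, 0,1.6,0,0,0,0,-1]'
cat > gap.py <<'E'
import sys
sys.argv=["look.py",sys.argv[1],"0","14.7"]
exec(open("look.py").read())
Q=B[(abs(B[:,1])<4)&(abs(B[:,2]-27.2)<3)]
x=np.sort(Q[:,0]); h,e=np.histogram(x,np.arange(-110,66,2)); print([(int(a),int(c)) for a,c in zip(e,h) if 1][:88])
E
python3 gap.py w13
```

```text
time: 15.0
eef_pos: [437.8, 130.3, -12.8]
tcp_rot: [-179.9, 0.0, 70.3]
wrist_force: [-2.5, 0.4, 0.6]
opening: 0.3
time: 15.8
eef_pos: [453.6, 124.6, -12.7]
tcp_rot: [180.0, 0.0, 70.3]
wrist_force: [-1.7, 0.0, -0.0]
opening: 0.5
tcp blk -77.8 -0.1 -12.7 F [-1.7  0.  -0. ] 15.8
bar blk mid [-17.4   0.3] yaw 0.38 z 14.7 len 140.7 (9484, np.float64(0.4037895889714207))
[(-110, 0), (-108, 0), (-106, 0), (-104, 0), (-102, 0), (-100, 0), (-98, 0), (-96, 0), (-94, 0), (-92, 0), (-90, 0), (-88, 0), (-86, 0), (-84, 0), (-82, 0), (-80, 0), (-78, 0), (-76, 0), (-74, 0), (-72, 0), (-70, 0), (-68, 0), (-66, 11), (-64, 59), (-62, 58), (-60, 67), (-58, 63), (-56, 59), (-54, 63), (-52, 65), (-50, 61), (-48, 66), (-46, 54), (-44, 62), (-42, 60), (-40, 61), (-38, 59), (-36, 60), (-34, 57), (-32, 60), (-30, 60), (-28, 52), (-26, 58), (-24, 58), (-22, 54), (-20, 59), (-18, 59), (-16, 52), (-14, 56), (-12, 56), (-10, 52), (-8, 48), (-6, 51), (-4, 52), (-2, 53), (0, 49), (2, 51), (4, 49), (6, 45), (8, 54), (10, 49), (12, 45), (14, 48), (16, 49), (18, 43), (20, 45), (22, 42), (24, 47), (26, 38), (28, 46), (30, 37), (32, 47), (34, 39), (36, 38), (38, 38), (40, 39), (42, 23), (44, 0), (46, 0), (48, 0), (50, 27), (52, 59), (54, 0), (56, 0), (58, 0), (60, 0), (62, 0)]
```

View pics/w13.png

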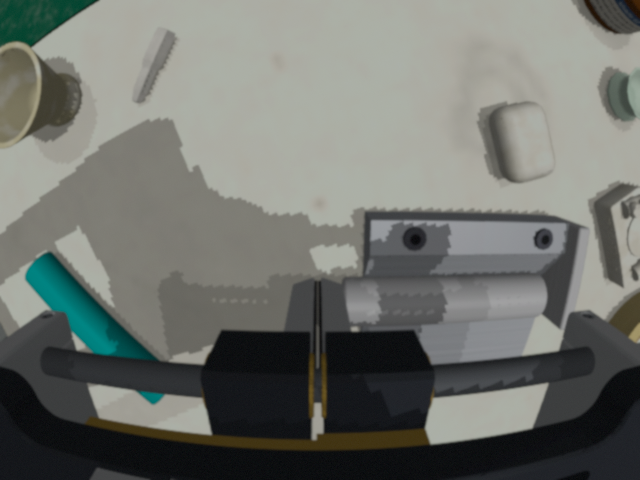

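The bar's far end is at about x=43.5, so roughly 8.5 mm remains. I'll make slow rows and watch the force.

```bash
python3 -m handwheel '[0,0.1,0,0,0,0,-1, 0,0.2,0,0,0,0,-1, 0,0.3,0,0,0,0,-1, 0,0.4,0,0,0,0,-1, 0,0.5,0,0,0,0,-1, 0,0.6,0,0,0,0,-1, 0,0.7,0,0,0,0,-1, 0,0.75,0,0,0,0,-1]'
python3 -m handwheel '[0,0.05,0,0,0,0,-1, 0,0.1,0,0,0,0,-1]'
```

```text
time: 16.65
eef_pos: [460.6, 122.2, -12.6]
tcp_rot: [180.0, -0.0, 70.3]
wrist_force: [-1.6, 1.0, -0.2]
opening: 0.5
time: 16.85
eef_pos: [461.4, 121.9, -12.6]
tcp_rot: [180.0, -0.0, 70.3]
wrist_force: [-0.8, 1.2, 0.3]
opening: 0.6
```

```bash
python3 -m handwheel '[0,0.05,0,0,0,0,-1, 0,0.1,0,0,0,0,-1]'
python3 -m handwheel '[0,0.05,0,0,0,0,-1, 0,0.1,0,0,0,0,-1]'
python3 gap.py w14 | head -2
```

```text
time: 17.05
eef_pos: [461.4, 121.9, -12.7]
tcp_rot: [-179.9, 0.0, 70.3]
wrist_force: [-6.3, 2.1, 2.9]
opening: 0.4
time: 17.25
eef_pos: [461.4, 121.9, -12.9]
tcp_rot: [-179.7, 0.0, 70.3]
wrist_force: [-7.0, 3.8, 4.1]
opening: 0.8
tcp blk -69.5 -0.0 -12.9 F [-7.   3.8  4.1] 17.25
bar blk mid [-13.2   0.3] yaw 0.37 z 14.8 len 132.2 (9518, np.float64(0.4000775747538956))
```

View pics/w14.png

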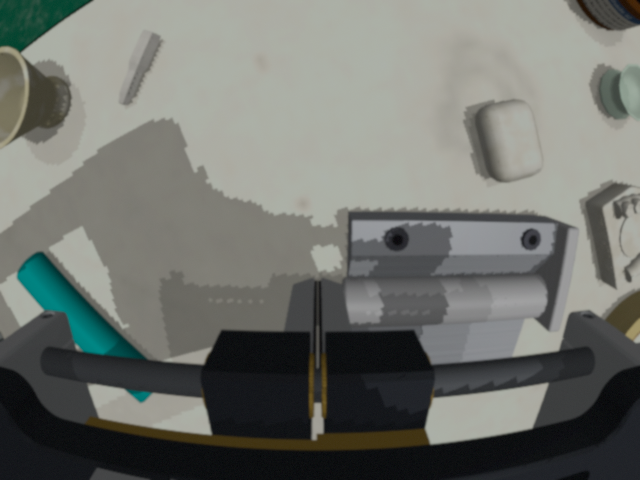

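The force rose to about 8 N and the TCP stalled at x=-69.5, where contact with the stop was predicted (-70.5). I'll back off a little and check the gap.

```bash
python3 -m handwheel '[0,-0.3,0,0,0,0,-1, 0,-1.5,0,0,0,0,-1, 0,-3,0,0,0,0,-1, 0,-3,-6,0,0,0,-1, -3,-3,-12,0,0,0,-1,-6,-1,-16,0,0,0,-1, -6,3,-18,0,0,0,-1,-6,3,-18,0,0,0,-1]'
python3 -m handwheel '[0,0,0,0,0,0,-1,0,0,0,0,0,0,-1]'
python3 gap.py w15; python3 - <<'E'
from h import *
d=get_image("wrist"); f=d["frame"]
o=np.load("blk.npy"); W,_=cloud("wrist",d)
m=(np.hypot(W[...,0]-527,W[...,1]-98)<75); v,u=np.where(m)
c=f[v.min():v.max(),u.min():u.max(),::-1]; s=600/max(c.shape[:2]); cv2.imwrite("pics/z15.png",cv2.resize(c,None,fx=s,fy=s,interpolation=cv2.INTER_CUBIC))
s=get_image("scene"); cv2.imwrite("pics/s15.png",cv2.resize(s["frame"][180:330,200:400,::-1],(800,600),interpolation=cv2.INTER_CUBIC))
E
```

```text
time: 18.1
eef_pos: [474.4, 53.1, 172.5]
tcp_rot: [179.4, -0.1, 70.2]
wrist_force: [0.4, 0.4, 0.1]
opening: 0.6
time: 18.3
eef_pos: [470.2, 55.0, 166.6]
tcp_rot: [-179.9, 0.0, 70.3]
wrist_force: [0.0, 0.1, 0.1]
opening: 0.6
tcp blk -38.6 -60.0 166.6 F [0.  0.1 0.1] 18.3
bar blk mid [-2.1  0.3] yaw 0.26 z 14.7 len 109.5 (3114, np.float64(0.41437536293322363))
[(-110, 0), (-108, 0), (-106, 0), (-104, 0), (-102, 0), (-100, 0), (-98, 0), (-96, 0), (-94, 0), (-92, 0), (-90, 0), (-88, 0), (-86, 0), (-84, 0), (-82, 0), (-80, 0), (-78, 0), (-76, 0), (-74, 0), (-72, 0), (-70, 0), (-68, 0), (-66, 0), (-64, 0), (-62, 0), (-60, 0), (-58, 9), (-56, 27), (-54, 18), (-52, 17), (-50, 18), (-48, 18), (-46, 27), (-44, 18), (-42, 18), (-40, 18), (-38, 27), (-36, 18), (-34, 18), (-32, 18), (-30, 20), (-28, 25), (-26, 18), (-24, 18), (-22, 18), (-20, 26), (-18, 19), (-16, 18), (-14, 17), (-12, 20), (-10, 25), (-8, 18), (-6, 18), (-4, 18), (-2, 21), (0, 22), (2, 19), (4, 18), (6, 18), (8, 21), (10, 21), (12, 20), (14, 17), (16, 16), (18, 16), (20, 17), (22, 21), (24, 19), (26, 19), (28, 18), (30, 18), (32, 18), (34, 21), (36, 18), (38, 21), (40, 20), (42, 18), (44, 17), (46, 16), (48, 16), (50, 19), (52, 7), (54, 0), (56, 0), (58, 0), (60, 0), (62, 0)]
```

View pics/z15.png

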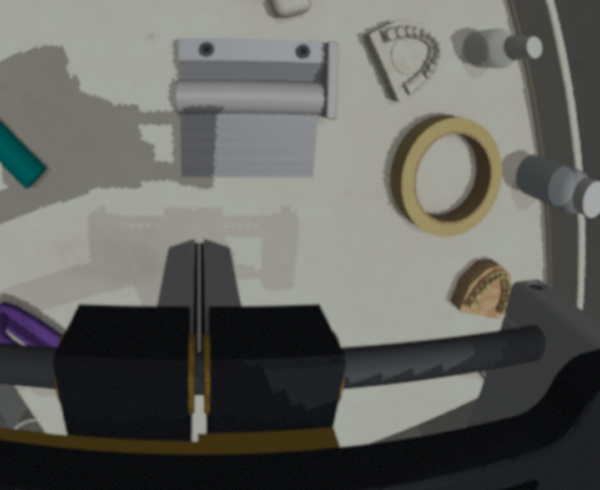

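View pics/s15.png

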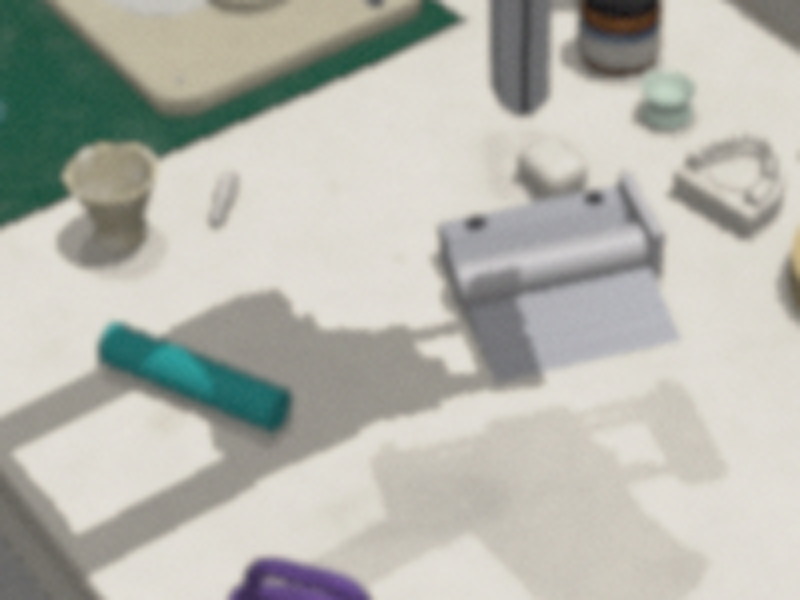

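```bash
python3 -c "
from station import *
print(close_job(), sense()['time'])"
```

```text
the job is handed in; nothing more can be done
the job is handed in; nothing more can be done
```

I rolled the bar along the bench and up the ramp with two spread fingertips, and it dropped into the groove. I then pushed it endways with the shut fingertips until it met the stop plate. It was never grasped or lifted. The arm was clear and touching nothing at hand-in, at about 18.5 s of the 48 s allowed.

**Last checks**
- **In the groove:** the bar's middle measured y = 0.3 mm and z = 14.7 mm, parallel to the groove within 0.3°.
- **Against the stop:** the force rose to about 8 N and the tool stalled at the plate. Afterwards the bar's middle measured x = -2.1 mm against the nominal -3, within the camera error, and no gap to the plate showed.
- **Other things on the bench:** nothing else was touched. In the last pictures they appear where they stood; I did not re-measure them.

**What disagreed**
- **Fingertip position:** `finger_overhang` says the fingertips stand 11 mm ahead of the TCP, but the cameras showed them about 19 mm behind it. My first pass therefore went over the bar without touching it. I set the heights from the pictures after that.
- **Groove yaw:** different fits gave between -19.2° and -20.0°. I used -19.7°.

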